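# Vent the brine tank and take its filler cap off

### The arm

A 7-joint arm with a two-finger parallel gripper is mounted at the origin on a cart in front of the work surface, level with it; the furniture and walls round the work are solid. World frame = base frame: x ahead of the robot, y to its left, z up, the work surface at z = 0. Lengths are in mm, angles in rad, forces in N, time in s.
With the tool pointing down it reaches from about 400 to 875 mm from the base axis. Payload 19.3 kg.
Tool frame: the origin (TCP) lies midway between the tips of the shut fingers; the grasp point (between the pads) lies 19 mm behind it (hold_point_z is the distance from the TCP to the grasp point, in mm); z points along the fingers, y is the line along which they close (so a half turn about z gives the same grasp; the last joint's range is limited). The gripper opens to 85 mm and grips with 20 to 120 N. Pads are 22 mm wide; open, the fingers measure 114 mm over their backs; the gripper's body (76 mm by 85 mm) begins 54 mm behind the grasp point. The pads swing forward as they close: fully open they stand 13 mm farther back than shut.
Start: joints at [1.193, 0.521, -0.036, 1.599, 0.021, 1.021, -0.113], TCP at [189.324, -595.627, 231.291] pointing down, gripper open.
Joint ranges: [-2.91, 2.91], [-0.3, 2.13], [-1.5, 1.42], [0.17, 2.43], [-1.26, 4.41], [0.16, 1.93], [-2.52, 2.52]. Speed limits (rad/s): [1.89, 1.89, 2.39, 2.39, 3.01, 3.01, 3.01].

### API

Orientations are given as a unit quaternion [w, x, y, z].
In Python, from plant import * gives the robot as it stands. The module is installed in compiled form; this text tells all that it offers.
- The arm moves only by the shell command python3 -m pendant 'ROWS' [OPENING] [FORCE]. ROWS is JSON, a list of rows, each a list of 6 numbers: the shift along the world's x, y, z in cm, then the turn, a rotation vector about the world's x, y, z in degrees. A call has 1 to 20 rows; each row shifts and turns the commanded pose from where the row before left it; what a row does not reach is not made up. A row lasts 1/12 s, in which the tool goes at most 41.7 mm and 7.16 degrees, less where a joint would pass 70% of its speed; a pose out of reach is approached as far as the arm can. A call is refused whole if a number of a shift passes 4.17 or a number of a turn 7.16, either way. A call with a gripper value outside its range is refused whole. OPENING is the opening, from -1 (shut) to 1 (fully open), so that 0 is half open, set as the call begins (- or left out, the last holds). The fingers move at their own pace and stop on an object; FORCE is the grip in N (left out, the last holds). Time passes only in rows, so rows that do not move let the fingers close. It gives the time, the measured TCP pose, the force, the opening and the grip force at its end, in the units of the state.
- state(): the state, without advancing time (a new reading comes with each control period).
- get_image(name): name is "scene" or "side" or "wrist"; returns a dict with "color" (480x640x3 uint8, red, green, blue), "range_z" (480x640 float32, mm along the optical axis (not along the pixel's ray), 0 where there is no reading), "mtx" (3x3 intrinsics, pixels), "R" (3x3) and "t" (3): a world point X has camera coordinates R X + t; the wrist camera has in their place "T_tool_cam" (4x4, takes a point from camera to tool coordinates, whose origin is the TCP and whose axes are the flange's). Camera axes: x right, y down, z forward; pixel columns grow to the right and rows downward; lengths in mm; the calibration is good to about 2 mm. A picture is of the moment at which its call begins: read the wrist's pose just before it.
- close_job(): hands the job in; it is judged then, once.
The state is a dict: "time": time; "joint_positions": joint angles; "qd": joint speeds; "tau": joint torques, N m; "position": TCP position; "tool_rot": TCP orientation; "force": force on the tool from outside, world axes, zero at the start; "ft_torque": the same for the moment, N m; "grip_width": finger opening in mm; "grasp_force": force on a finger pad.
Only numpy, scipy, OpenCV 4.12 (cv2) and the standard library are available. Lean on these libraries where they do the work, as an engineer would, in place of code of your own. Each camera call takes 0.05 s, during which the arm holds its last target. There are 200 camera calls.

### The job

Get the steel brine tank on the cheese counter ready for topping up: swing the vent cock fully open first and leave it open, then unscrew the white filler cap. Nobody knows whether its thread is left- or right-handed, so try one way and, if it will not give, the other. Lift the cap off about ten centimetres above its neck and finish still holding it there, level and still, with the cheeses and the price tag round the tank left where they are.

Things in the scene. Friction and masses are not known exactly. Their poses are not given: they have to be found in the camera images.
- tank: Low steel brine tank, fixed, 176 x 276 mm, top face 85 mm above the counter. Origin: centre of its underside; x to its back, y to its left (long side). On top: filler neck and cap at (-20, -75) mm, vent cock at (-20, 65), a closed round housing 56 mm across and 37 mm tall at (52, 0). A handle on its front stands out 15 mm. The cap's wing bar is its highest part.
- filler_cap: White ribbed plastic screw cap, 50 to 100 g: a bell 56 mm across, 26 mm tall, with an upright wing bar on top, 52 mm long (cap's x), 12 mm thick (cap's y), from 26 to 56 mm above the rim. Origin: centre of the lower rim, z up; screwed down, it lies on point neck, its x 0.8 rad anticlockwise from the tank's x. Loosened anticlockwise in some starts, clockwise in others; this cannot be seen.
- neck (a point): Centre of the flange under the cap, 88 mm above the counter; z up. The neck inside the cap is 20 mm tall, 45 mm across, with a quick thread: the wrong way the cap stops hard within 0.15 rad; the loosening way it turns easily, with 1.5 to 5 mm of play upward, and can be lifted straight off at 1.0 to 1.8 rad from the start (stopped again past 2.0), not before.
- vent_cock (a joint): Angle of the vent cock's handle about the upright axis through vent_pivot, rad: 0 shut (handle along the tank's +y), growing anticlockwise seen from above, 1.571 fully open at its stop (handle along the tank's -x, to the front). Stays where it is left; turning takes about 0.1 N m.
- vent_pivot (a point): On the axis of the vent cock, at mid height of its handle, 112 mm above the counter. Fixed to the tank.
- vent_blade (a point): Grip point on the vent cock's handle, 50 mm from the axis, 112 mm above the counter; moves with the handle. The handle is an upright steel blade 10 mm thick, 26 mm tall (99 to 125 mm above the counter), reaching 68 mm from the axis; its y axis points along the blade, outward.
- price_tag_1: Bystander: price tag on a foot, 22 x 58 x 46 mm, on the counter before the tank. Origin under its centre.
- pepato: Bystander: cheese block 58 x 105 x 52 mm on the counter to the right of the tank. Origin under its centre.
- smoked_brick: Bystander: small brown cheese brick 53 x 82 x 38 mm on the counter to the left of the tank. Origin underneath.
- scamorza_2: Bystander: small yellow pear-shaped cheese, 58 mm across, 73 mm tall, near right of the counter. Origin underneath.
- butter_piece: Bystander: small yellow block 45 x 63 x 22 mm, near left of the counter. Origin underneath.
- wedge_white: Bystander: pale cheese wedge 72 x 107 x 40 mm, at the near edge of the counter. Origin underneath.

How it is judged (in metres and radians):
On the way, in this order (a step that is already met when the one before it is completed fails the run):
1. the vent cock is fully open, the cap still in place (value of joint vent_cock above 1.45 rad and z of filler_cap in the frame of neck below 0.012 m), for 0.2 s.
2. the cap is off its neck, held by the fingers (z of filler_cap in the frame of neck above 0.03 m and contact force between filler_cap and the fingers above 0.5 N), for 0.2 s.
At the end, for the whole second after the job is handed in: The vent cock stands open (over 1.4 rad); the cap is held by the fingers alone, its rim 60 to 160 mm above the neck's flange and within 50 mm of the neck's axis, level within 15 degrees and still (under 3 cm/s); the six bystanders are within 30 mm of where they stood (value of joint vent_cock above 1.4 rad and z of filler_cap in the frame of neck between 0.06 and 0.16 m and horizontal distance between filler_cap and neck below 0.05 m and angle between filler_cap's own z axis and vertical below 0.26 rad and contact force between filler_cap and the fingers above 0.5 N and contact force between filler_cap and tank below 0.1 N and linear speed of filler_cap below 0.03 m/s and distance of each of price_tag_1, pepato, smoked_brick, scamorza_2, butter_piece, wedge_white from where it was at the start of the episode below 0.03 m); the arm keeps its last pose, push and grip.
It fails at once if the cap comes off while the vent cock is not open (z of filler_cap in the frame of neck above 0.02 m and value of joint vent_cock below 1.35 rad).
It fails at once if a cheese or the price tag is pushed away (distance of any of price_tag_1, pepato, smoked_brick, scamorza_2, butter_piece, wedge_white from where it was at the start of the episode above 0.03 m).
It also fails if it takes over 61 s, if anything falls off the work surface, if the arm or the gripper's body presses on something with over 40 N, if the wrist force passes 120 N, or if a joint passes its speed limit or range.

## Working session

There is one attempt and no reset: what is moved stays moved. The work goes in short steps, Python scripts to look and compute and a shell command to move; the robot and the scene stay as the last step left them, time stands still between calls to the robot, and variables do not carry over. Pictures are saved under pics/ and viewed, at most 10 in all, crops included, and the job is handed in when it is done.

```bash
mkdir -p pics; cat > h.py <<'E'
from plant import *
import numpy as np, cv2
def snap(n,f):
    im=get_image(n); cv2.imwrite('pics/'+f+'.png',im['color'][:,:,::-1]); np.savez('pics/'+f+'.npz',**im); return im
def cloud(im,T=None):
    z=im['range_z'].astype(float); v,u=np.mgrid[:480,:640]; K=im['mtx']
    P=np.stack([(u-K[0,2])/K[0,0]*z,(v-K[1,2])/K[1,1]*z,z],-1)
    if T is not None: return P@T[:3,:3].T+T[:3,3]
    return (P-im['t'])@im['R']
E
python3 - <<'E'
from h import *
s=state(); print(s)
for n in('scene','side'):
    im=snap(n,n+'0'); print(n,im['R'],im['t'])
E
```

```text
{'time': 0.0, 'joint_positions': array([ 1.19279176,  0.52198826, -0.03633627,  1.60002166,  0.02120489,
        1.02110543, -0.11280755]), 'qd': array([-0.00054474,  0.00024894,  0.00024858,  0.00033057,  0.00024297,
       -0.00041674, -0.00045199]), 'tau': array([ 1.28982309e-03, -9.27102041e+01,  1.98053330e+00, -3.69934130e+01,
        1.80638098e-02,  8.04210606e-03,  3.72427814e-05]), 'position': array([ 189.2164578 , -595.30461208,  230.73679551]), 'tool_rot': array([-5.54288645e-04,  9.88180780e-01,  1.53291953e-01, -1.27442554e-04]), 'force': array([-0.33340396,  0.89645262, -0.26540433]), 'ft_torque': array([-0.03794248, -0.02967513, -0.00682936]), 'grasp_force': 0.0, 'grip_width': 85.35928432924943}
scene [[-0.7679525  -0.64050137  0.00263716]
 [-0.46674769  0.5567951  -0.68711411]
 [ 0.43862917 -0.52890189 -0.72654473]] [339.19350477 325.01584466 692.2514771 ]
side [[-0.95351672 -0.30101722 -0.01394607]
 [-0.13774247  0.47654746 -0.86829116]
 [ 0.26801655 -0.82600917 -0.49585883]] [ 451.80308184  165.8271351  1158.29650291]
```

View pics/scene0.png

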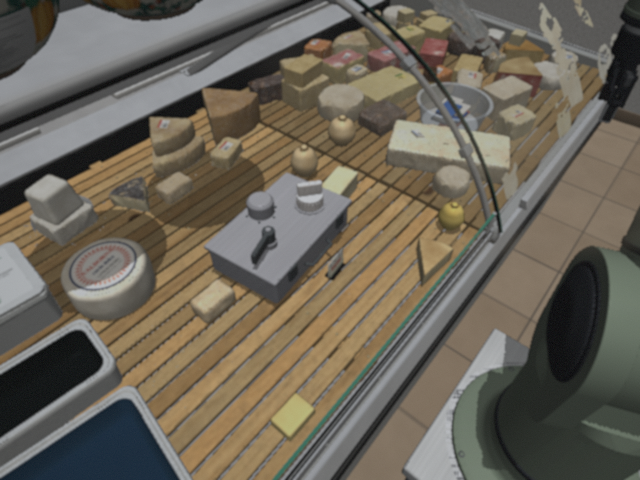

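View pics/side0.png

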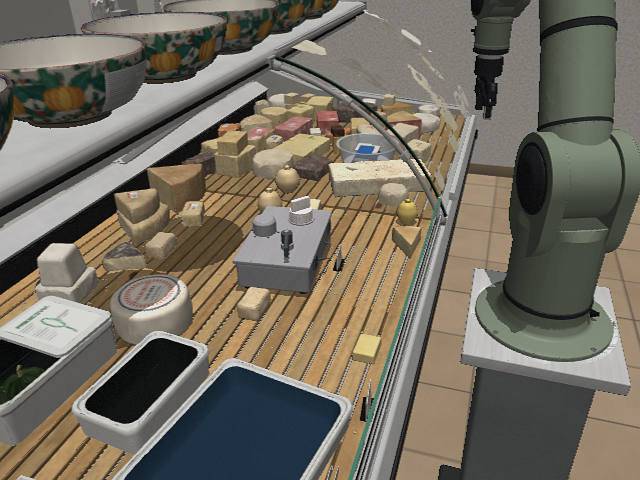

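The scene view shows the tank at about (280,235), the cap at (310,197) and the cock at (265,245). The side view adds a front rail and a curved glass end bar. Next I'll measure the tank, the cap, the blade and the obstacles.

```bash
python3 - <<'E'
from h import *
for n in('scene','side'):
    im=dict(np.load(f'pics/{n}0.npz')); P=cloud(im); c=im['color'].astype(int); ok=im['range_z']>0
    # tank top
    win=np.zeros((480,640),bool); win[170:310,200:360]=1
    m=ok&win&(abs(P[...,2]-85)<4)
    k,l,st,ce=cv2.connectedComponentsWithStats(m.astype(np.uint8)); i=1+st[1:,4].argmax()
    Q=P[l==i]; r=cv2.minAreaRect(Q[:,:2].astype(np.float32)); print(n,'tank',r,len(Q))
    d=np.linalg.norm(P[...,:2]-np.array(r[0]),axis=-1)
    for lo,hi in((118,150),(93,130)):
        m=ok&win&(P[...,2]>lo)&(P[...,2]<hi)&(d<160)
        k,l,st,ce=cv2.connectedComponentsWithStats(m.astype(np.uint8))
        for j in range(1,k):
            if st[j,4]>15: q=P[l==j]; print(lo,ce[j],st[j,4],q.mean(0),q.min(0),q.max(0))
    pts=dict(scene=[(345,10),(420,75),(470,140),(495,210),(495,235),(400,350),(320,440),(300,440),(385,45),(480,150),(60,80)],side=[(300,70),(350,95),(410,150),(440,205),(435,225),(400,330),(375,330),(360,470),(100,60),(230,90),(365,5),(200,45),(370,400),(410,280)])[n]
    for u,v in pts: print((u,v),P[v,u].round(), ok[v,u])
E
```

```text
scene tank ((587.9364013671875, -50.46478271484375), (181.10374450683594, 278.4024658203125), 6.77374267578125) 6517
118 [309.49847095 187.29969419] 327 [ 576.58834287 -124.12669143  134.46474863] [ 560.04201811 -148.13687603  118.1585932 ] [ 597.38973915 -103.95382828  146.85865006]
118 [259.68       199.58571429] 350 [638.73498803 -41.1794606  122.07750879] [614.39608315 -68.94128156 118.08004867] [665.63696653 -16.95265951 125.6242946 ]
118 [263.10526316 239.67719298] 285 [552.18019247  35.1728646  124.90950375] [5.35044004e+02 4.60416121e-01 1.18021135e+02] [573.76599959  76.27115517 130.41801782]
93 [309.83333333 198.8       ] 510 [ 569.50322275 -116.41194572  112.488937  ] [ 550.40735079 -149.5058035    93.03035479] [603.76323314 -97.0157572  129.95152279]
93 [260.37723577 204.31869919] 615 [633.16853385 -36.75064948 115.42931244] [612.664655   -71.62041245  93.18432463] [665.63696653 -15.43981091 125.6242946 ]
93 [264.13125    242.95416667] 480 [550.02904115  35.50937862 117.68539549] [535.04400399  -1.28056608  93.10096228] [573.76599959  77.1915026  129.95425188]
(345, 10) [
[... 1232 characters left out ...]
27294  93.2527803 ] [665.41103016 -10.30724138 124.59573229]
93 [286.58333333 240.825     ] 240 [552.57912046  36.96152741 115.31729538] [535.40170672  -0.9567435   93.27887488] [574.97204896  79.80572929 127.421328  ]
(300, 70) [ 1546. -2762.  -186.] True
(350, 95) [ 527. -394.  327.] True
(410, 150) [ 358. -393.  190.] True
(440, 205) [ 262. -361.   53.] True
(435, 225) [ 270. -359.   -9.] True
(400, 330) [272. 149.  17.] True
(375, 330) [324. 143.  -1.] True
(360, 470) [271. 472.  -3.] True
(100, 60) [723. 310. 552.] True
(230, 90) [ 777. -196.  375.] True
(365, 5) [  745. -1421.   423.] True
(200, 45) [728.   5. 518.] True
(370, 400) [286. 345.  14.] True
(410, 280) [288. -61.  -3.] True
```

The tank centre is near (588,-49) with a yaw of about 6.6°. That puts the neck near (577,-126) and the vent pivot near (561,13). The arc bar lies at y≈-390, so I'll pass it low and in front.

```bash
python3 -m pendant '[[1.2,2.9,0.3,0,0,2.9],[1.2,2.9,0.3,0,0,2.9],[1.2,2.9,0.3,0,0,2.9],[1.2,2.9,0.3,0,0,2.9],[1.2,2.9,0.3,0,0,2.9],[1.2,2.9,0.3,0,0,2.9],[1.2,2.9,0.3,0,0,2.9],[1.2,2.9,0.3,0,0,2.9],[1.2,2.9,0.3,0,0,2.9],[1.2,2.9,0.3,0,0,2.9],[1.2,2.9,0.3,0,0,2.9],[1.2,2.9,0.3,0,0,2.9],[0,0,0,0,0,0],[0,0,0,0,0,0]]' -1 60
```

```text
time: 1.27
position: [333.8, -246.6, 267.5]
tool_rot: [0.0, 0.897, 0.443, 0.0]
force: [0.5, -1.0, -0.2]
grip_width: 0.2
grasp_force: 0.0
```

```bash
python3 -m pendant '[[2,2.3,0.8,0,0,0],[2,2.3,0.8,0,0,0],[2,2.3,0.8,0,0,0],[2,2.3,0.8,0,0,0],[2,2.3,0.8,0,0,0],[2,2.3,0.8,0,0,0],[2,2.3,0.8,0,0,0],[2,2.3,0.8,0,0,0],[0,0,0,0,0,0],[0,0,0,0,0,0]]'
python3 - <<'E'
from h import *
from scipy.spatial.transform import Rotation as R
s=state(); im=snap('wrist','w1'); q=s['tool_rot']
T=np.eye(4);T[:3,:3]=R.from_quat(np.r_[q[1:],q[0]]).as_matrix();T[:3,3]=s['position'];T=T@im['T_tool_cam'];print(T.round(2), s['joint_positions'])
P=cloud(im,T);ok=im['range_z']>0;np.save('pics/w1P.npy',P)
m=ok&(abs(P[...,2]-85)<4)&(P[...,0]>480)&(P[...,0]<700)&(P[...,1]>-210)&(P[...,1]<110)
print(cv2.minAreaRect(P[m][:,:2].astype(np.float32)),m.sum())
m=ok&(P[...,2]>93)&(P[...,2]<150)&(P[...,0]>480)&(P[...,0]<700)&(P[...,1]>-210)&(P[...,1]<110)
k,l,st,ce=cv2.connectedComponentsWithStats(m.astype(np.uint8))
for j in range(1,k):
    if st[j,4]>50:
        q=P[l==j]; t=q[q[:,2]>q[:,2].max()-8]; print(ce[j],st[j,4],q.min(0),q.max(0),cv2.minAreaRect(t[:,:2].astype(np.float32)),cv2.minEnclosingCircle(q[:,:2].astype(np.float32)))
E
```

```text
time: 2.1
position: [493.9, -63.4, 330.9]
tool_rot: [-0.0, 0.897, 0.442, -0.0]
force: [0.3, -0.5, 0.2]
grip_width: -0.0
grasp_force: 0.0
[[ 7.9000e-01 -5.8000e-01 -1.9000e-01  5.4410e+02]
 [-6.1000e-01 -7.5000e-01 -2.5000e-01  1.3900e+00]
 [ 0.0000e+00  3.2000e-01 -9.5000e-01  4.7457e+02]
 [ 0.0000e+00  0.0000e+00  0.0000e+00  1.0000e+00]] [ 0.41803621  0.24708597 -0.49839324  1.77379804  0.12767441  1.15326763
 -0.77462708]
((590.1200561523438, -49.47834777832031), (179.18145751953125, 276.0446472167969), 6.797915458679199) 40620
[305.52834225  63.13262032] 1870 [537.38468696  -1.75778712  96.68809636] [577.91601557  77.02155373 131.17852165] ((551.6038818359375, 37.10163116455078), (25.379703521728516, 79.96568298339844), 27.01776123046875) ((555.4393920898438, 37.82027053833008), 41.20595169067383)
[437.7847348   72.12729625] 3865 [615.01216777 -70.86937228  93.03332871] [670.75808707 -15.48856635 125.79572507] ((642.68212890625, -42.89733123779297), (52.879154205322266, 53.204734802246094), 59.87942886352539) ((642.9798583984375, -42.895286560058594), 27.993640899658203)
[427.55648926 190.07843137] 3213 [ 551.56942754 -153.25793887   93.00762869] [609.59938042 -96.87115577 146.88913925] ((580.7622680664062, -125.8819808959961), (50.93029022216797, 12.438627243041992), 51.742034912109375) ((580.4151611328125, -125.97813415527344), 29.280691146850586)
```

View pics/w1.png

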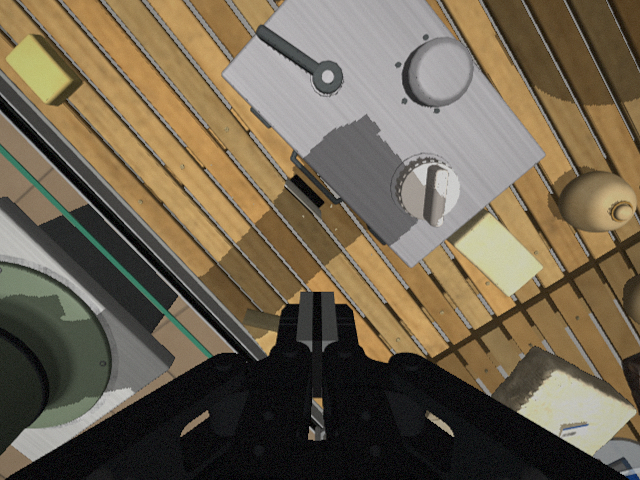

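The wrist view shows the blade from pivot (325,75) to tip (262,32), the housing at (438,72), and the wing bar at (437,193). That places the neck at (580.5,-126) with the wing at 51.7°. I'll come down behind the blade with the fingers shut and sweep it round.

```bash
python3 -m pendant '[[1.7,2.2,-2,0,0,0],[1.7,2.2,-2,0,0,0],[1.7,2.2,-2,0,0,0],[1.7,2.2,-2,0,0,0],[1.7,2.2,-2,0,0,0],[1.7,2.2,-2,0,0,0],[0,0,-2.6,0,0,0],[0,0,-2.6,0,0,0],[0,0,-2.6,0,0,0],[0,0,-2.6,0,0,0],[0,0,0,0,0,0],[0,0,0,0,0,0]]'
```

```text
time: 3.15
position: [594.6, 66.9, 106.7]
tool_rot: [-0.0, 0.897, 0.441, -0.001]
force: [0.4, 0.4, 0.9]
grip_width: 0.2
grasp_force: 0.0
```

```bash
python3 -m pendant '[[-1,-0.1,0,0,0,0],[-1,-0.1,0,0,0,0],[-0.9,0,0,0,0,0],[-0.9,0,0,0,0,0],[-0.9,-0.1,0,0,0,0],[-0.8,-0.4,0,0,0,0],[-0.8,-0.5,0,0,0,0],[-0.8,-0.6,0,0,0,0],[-0.5,-0.8,0,0,0,0],[-0.4,-0.8,0,0,0,0],[-0.3,-0.8,0,0,0,0],[0,0,0,0,0,0],[0,0,0,0,0,0]]'; python3 -c "
from h import *;snap('scene','s2');im=cv2.imread('pics/s2.png')[150:330,180:380];cv2.imwrite('pics/s2c.png',cv2.resize(im,None,fx=3,fy=3))"
```

```text
time: 4.23
position: [511.9, 25.6, 107.2]
tool_rot: [-0.0, 0.897, 0.441, -0.0]
force: [-0.4, 3.1, 1.9]
grip_width: -0.3
grasp_force: 1.2
```

View pics/s2c.png

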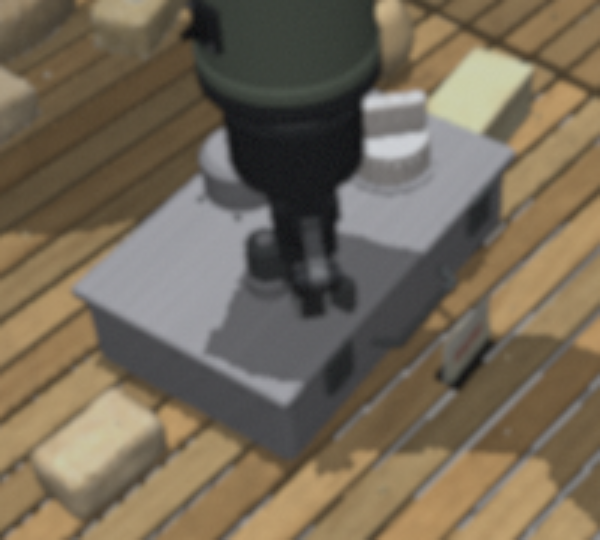

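The blade has swung to the front alongside the fingers. I'll press on gently to find the stop.

```bash
for r in 1 2 3; do :; done; python3 -m pendant '[[0,-0.3,0,0,0,0],[0,-0.2,0,0,0,0],[0,0,0,0,0,0],[0,0,0,0,0,0]]'; python3 -m pendant '[[0,-0.2,0,0,0,0],[0,-0.2,0,0,0,0],[0,0,0,0,0,0],[0,0,0,0,0,0]]'
```

```text
time: 4.62
position: [512.1, 24.2, 107.3]
tool_rot: [-0.002, 0.897, 0.443, 0.001]
force: [-2.2, 20.6, 1.8]
grip_width: -0.2
grasp_force: 10.6
time: 4.95
position: [512.2, 23.3, 107.4]
tool_rot: [-0.003, 0.896, 0.444, 0.002]
force: [-3.0, 39.0, 1.8]
grip_width: 0.0
grasp_force: 19.3
```

```bash
python3 -m pendant '[[0,1.6,0,0,0,0],[0,1.6,0,0,0,0],[0,0,4,0,0,0],[0,0,4,0,0,0],[0,-1.5,4,0,0,0],[0,-2.5,4,0,0,0],[0,-3,3,0,0,0],[0,-3,3,0,0,0],[0,-3,0,0,0,0],[0,0,0,0,0,0],[0,0,0,0,0,0]]' 1
python3 - <<'E'
from h import *
from scipy.spatial.transform import Rotation as R
s=state(); im=snap('wrist','w3'); q=s['tool_rot']
T=np.eye(4);T[:3,:3]=R.from_quat(np.r_[q[1:],q[0]]).as_matrix();T[:3,3]=s['position'];T=T@im['T_tool_cam']
P=cloud(im,T);ok=im['range_z']>0
for zlo,zhi,b in((110,130,(470,600,-40,100)),(136,150,(540,620,-170,-80))):
    m=ok&(P[...,2]>zlo)&(P[...,2]<zhi)&(P[...,0]>b[0])&(P[...,0]<b[1])&(P[...,1]>b[2])&(P[...,1]<b[3])
    q=P[m]; print(len(q),q.min(0),q.max(0),cv2.minAreaRect(q[:,:2].astype(np.float32)))
E
```

```text
time: 5.87
position: [511.7, -78.5, 320.3]
tool_rot: [0.0, 0.898, 0.44, -0.001]
force: [-0.3, 0.9, -0.2]
grip_width: 85.3
grasp_force: 0.0
1711 [4.96928235e+02 3.44354381e-02 1.10010548e+02] [576.56354829  25.35367637 129.97303821] ((536.6658325195312, 11.629083633422852), (79.74742889404297, 25.25995445251465), 2.2896132469177246)
908 [ 561.6040196  -147.59756851  136.00022488] [ 599.37908452 -103.39244844  147.24419772] ((580.6741943359375, -125.9202880859375), (51.924129486083984, 12.494629859924316), 52.24705123901367)
```

View pics/w3.png

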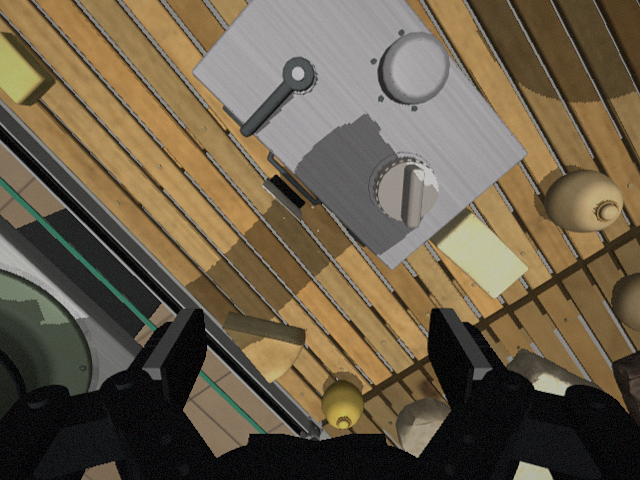

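The blade now points to the front (pivot at (297,73), tip at (245,132)), so the cock is fully open. The wing bar is at (580.6,-126), and the gripper is already aligned with it at 52°.

```bash
python3 -m pendant '[[1.7,-1.2,-2,0,0,0],[1.7,-1.2,-2,0,0,0],[1.7,-1.2,-2,0,0,0],[1.8,-1.2,-2,0,0,0],[0,0,-3,0,0,0],[0,0,-3,0,0,0],[0,0,-3,0,0,0],[0,0,-2,0,0,0],[0,0,-1.2,0,0,0],[0,0,0,0,0,0],[0,0,0,0,0,0]]' && python3 -m pendant '[[0,0,0,0,0,0],[0,0,0,0,0,0],[0,0,0,0,0,0],[0,0,0,0,0,0],[0,0,0,0,0,0],[0,0,0,0,0,0],[0,0,0,0,0,0],[0,0,0,0,0,0]]' -1 60; python3 -c "
from h import *;s=state();print(s['joint_positions'],s['ft_torque'])"
```

```text
time: 6.83
position: [581.4, -123.6, 118.7]
tool_rot: [-0.0, 0.897, 0.442, -0.0]
force: [0.9, -0.2, 0.3]
grip_width: 85.1
grasp_force: 0.0
time: 7.5
position: [581.5, -124.3, 119.0]
tool_rot: [0.0, 0.897, 0.442, 0.0]
force: [-1.1, 0.2, 5.9]
grip_width: 11.1
grasp_force: 58.9
[ 0.39517114  0.63861444 -0.41106211  1.76190598  0.33515729  0.81032365
 -0.83284034] [0.02086524 0.37235461 0.02119212]
```

```bash
python3 -m pendant '[[0,0,0,0,0,3],[0,0,0,0,0,3],[0,0,0,0,0,3],[0,0,0,0,0,3],[0,0,0,0,0,0],[0,0,0,0,0,0]]'; python3 -c "
from h import *;s=state();print(s['joint_positions'],s['ft_torque'])"
```

```text
time: 8.0
position: [581.7, -124.3, 118.9]
tool_rot: [0.0, 0.846, 0.533, 0.0]
force: [0.4, 0.5, 4.8]
grip_width: 11.0
grasp_force: 58.9
[ 0.43114209  0.64753003 -0.46465094  1.75969783  0.37745034  0.82302519
 -0.65819235] [0.05768417 0.08052521 0.05564851]
```

It turns freely anticlockwise with no torque. I'll continue to about 1.4 rad.

```bash
python3 -m pendant '[[0,0,0,0,0,5],[0,0,0,0,0,5],[0,0,0,0,0,5],[0,0,0,0,0,5],[0,0,0,0,0,5],[0,0,0,0,0,5],[0,0,0,0,0,5],[0,0,0,0,0,5],[0,0,0,0,0,5],[0,0,0,0,0,5],[0,0,0,0,0,5],[0,0,0,0,0,5],[0,0,0,0,0,5],[0,0,0,0,0,3],[0,0,0,0,0,0],[0,0,0,0,0,0]]'; python3 -c "
from h import *;s=state();print(s['joint_positions'],s['ft_torque'])"
```

```text
time: 9.33
position: [579.6, -124.1, 119.0]
tool_rot: [-0.002, 0.403, 0.915, -0.001]
force: [-16.8, 2.4, 21.4]
grip_width: 10.7
grasp_force: 61.5
[ 0.6164912   0.71825427 -0.75447821  1.75162819  0.6018541   0.9217685
  0.34608651] [0.46814163 3.85650221 0.05764253]
```

```bash
python3 -m pendant '[[-0.2,0,0.2,0,0,0],[0,0,0.4,0,0,0],[0,0,0.4,0,0,0],[0,0,0,0,0,0]]'; python3 -c "
from h import *;s=state();print(s['ft_torque'])"
```

```text
time: 9.67
position: [579.5, -124.5, 129.3]
tool_rot: [0.0, 0.403, 0.915, -0.0]
force: [-2.4, -0.8, -0.8]
grip_width: 10.8
grasp_force: 58.8
[-1.93265799e-01  6.82725421e-01 -1.55318196e-04]
```

It's free, so I'll lift the rest of the way.

```bash
python3 -m pendant '[[0,0,0.8,0,0,0],[0,0,0.8,0,0,0],[0,0,0.8,0,0,0],[0,0,0.8,0,0,0],[0,0,0.9,0,0,0],[0,0,0.9,0,0,0],[0,0,0.9,0,0,0],[0,0,0.9,0,0,0],[0,0,0.9,0,0,0],[0,0,0.7,0,0,0],[0,0,0.5,0,0,0],[0,0,0,0,0,0],[0,0,0,0,0,0],[0,0,0,0,0,0],[0,0,0,0,0,0],[0,0,0,0,0,0]]'; python3 -c "
from h import *;snap('side','s4');im=cv2.imread('pics/s4.png')[120:320,200:400];cv2.imwrite('pics/s4c.png',cv2.resize(im,None,fx=2.8,fy=2.8))"
```

```text
time: 11.0
position: [579.2, -124.2, 217.2]
tool_rot: [-0.0, 0.403, 0.915, -0.0]
force: [-0.4, 0.8, -0.6]
grip_width: 10.8
grasp_force: 58.7
```

View pics/s4c.png

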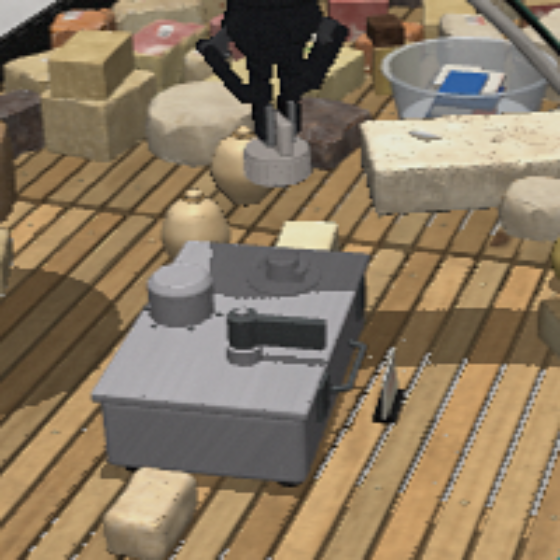

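The cap is held level (crop pixel (277,160)) above the bare neck (285,265). The cock is open at (280,330), and the cheeses and tag haven't moved.

```bash
python3 -c "
from plant import *;print(close_job())"
```

```text
the job is handed in; nothing more can be done
None
```

The vent cock is fully open and the filler cap, which loosened anticlockwise, is held level and still about 98 mm above its neck; the cheeses and price tag look undisturbed in the last picture, and the job was handed in at about 11 s, with no verdict shown.

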